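# Tip worn router bits through the flap of the scrap box and nest the cup

### The job

Pick up the blue cup that holds the three worn router bits, push the flap of the red scrap box open with the cup's rim and tip all three bits through it into the box. Then draw the cup out so that the flap falls shut, and nest the emptied cup upright and fully home in the other, empty blue cup, leaving that cup standing where it is and everything else on the bench undisturbed.

Things in the scene. Friction and masses are not known exactly. Their poses are not given: they have to be found in the camera images.
- cup_mid (a point): Blue enamel cup holding the bits: round, open top, 112 mm high, dark wooden bar handle on one side. Point on its axis, 56 mm above the underside; z to the mouth, handle along -x. Outer radius 21 mm at the foot, 38 at 62 mm up, then a stacking shoulder to 42.5 at 64 mm up, 44 at the rim; walls 3 mm, floor 5 mm. About 0.13 kg (may vary by a third).
- cup_handle (a point): Grip point of that cup's wooden handle: 92 mm from the cup's axis, 73 mm above its underside; axes as cup_mid. The handle is a straight bar at right angles to the axis, 14 mm wide (y) and 14 mm high (z), from the wall out to 118 mm from the axis; 60 to 118 mm is free to grip.
- cup_rim (a point): Centre of the mouth of that cup, on its axis, 112 mm above its underside; same axes as cup_mid.
- empty_mid (a point): The other blue cup, empty, standing upright on the bench; identical to the one with the bits (same frame, size and handle), its point on the axis 56 mm above its underside. A cup nested in it comes to rest with its stacking shoulder on the rim, 49 mm higher than this one, its handle in any direction.
- bit0_mid (a point): Worn router bit standing loosely in the cup: steel, 84 mm long, shank 8 mm thick and 52 mm long below, head 13 mm thick and 32 mm long above, about 45 g. Point half-way along it; z to the head. It slides on slopes over about 10 degrees, but stays in while the cup is tipped less than about 75 degrees.
- bit1_mid (a point): Second router bit in the cup, as bit0.
- bit2_mid (a point): Third router bit in the cup, as bit0.
- bin_mouth (a point): Centre of the opening in the front of the red scrap box with yellow trim. x points level into the box, z up. The opening is upright, 124 mm wide (y), from 85 to 195 mm above the bench; a thin sloping lip stands 25 mm out from its lower edge, up to 93 mm high. The box, fixed to the bench, is 190 mm deep (x), 156 mm wide, 205 mm high, with a flat closed top.
- bin_in (a point): Centre of the box's inner floor, 6 mm above the bench; same axes as bin_mouth, 95 mm further in.
- flap (a joint): Black flap that closes the opening, hinged along the opening's top edge (9 mm behind the front face, 194 mm above the bench), 106 mm long. 0 = shut, hanging upright; grows (rad) as its foot swings into the box, up to 1.45. It swings inward only and a light spring shuts it: less than 2 N at the foot opens it.
- glue: Bystander: cream glue bottle, 56 mm thick, 170 mm tall. Origin under its centre.
- mug: Bystander: white mug, 80 mm wide, 95 mm tall, handle to its +y. Origin under its centre.
- tape: Bystander: black and yellow tape measure, 75 x 45 x 62 mm high. Origin under its centre.
- plane: Bystander: hand plane, 170 mm long (x), 50 mm wide, 75 mm high. Origin under its centre.
- leg: Bystander: curved wooden furniture leg lying flat, 200 mm long (x), about 60 mm wide, 36 mm high. Origin under its middle.
- chisel: Bystander: turning tool with wooden handle, 200 mm long (x), lying, under 35 mm high. Origin under its middle.
- dowel: Bystander: standing dark wooden dowel, 49 mm thick, 50 mm tall. Origin under its centre.
Not all that is in view belongs to the job. Leave any pink or yellow look-alike of the part that bears cup_mid alone.

How it is judged (in metres and radians):
On the way, in this order (a step that is already met when the one before it is completed fails the run):
1. the flap is pressed open by the cup, its mouth at the opening (value of joint flap above 0.3 rad and distance between cup_rim and bin_mouth below 0.07 m), for 0.1 s.
2. all three bits lie in the scrap box (x of bit0_mid in the frame of bin_in between -0.095 and 0.095 m and y of bit0_mid in the frame of bin_in between -0.078 and 0.078 m and z of bit0_mid in the frame of bin_in between -0.01 and 0.085 m and x of bit1_mid in the frame of bin_in between -0.095 and 0.095 m and y of bit1_mid in the frame of bin_in between -0.078 and 0.078 m and z of bit1_mid in the frame of bin_in between -0.01 and 0.085 m and x of bit2_mid in the frame of bin_in between -0.095 and 0.095 m and y of bit2_mid in the frame of bin_in between -0.078 and 0.078 m and z of bit2_mid in the frame of bin_in between -0.01 and 0.085 m), for 0.2 s.
3. the cup is nested in the empty cup and the flap is shut (horizontal distance between cup_mid and empty_mid below 0.008 m and z of cup_mid in the frame of empty_mid between 0.042 and 0.054 m and angle between each of cup_mid, empty_mid's own z axis and vertical below 0.1 rad and height (world z) of empty_mid below 0.065 m and value of joint flap below 0.12 rad), for 0.2 s.
At the end, for the whole second after the job is handed in: All three bits lie in the scrap box, middles below the opening; flap shut (under 0.12 rad); the cup is nested in the empty cup, both upright (within 0.1 rad), axes within 8 mm, the cup 42 to 54 mm above it (49 when home) (all of step 2 and all of step 3); the robot touches nothing.
It fails at once if a bystander on the bench is shoved or knocked over (moved more than 40 mm) (distance of any of glue, mug, tape, plane, leg, chisel, dowel from where it was at the start of the episode above 0.04 m).
It fails at once if the empty cup is shoved more than 40 mm (distance of empty_mid from where it was at the start of the episode above 0.04 m).
It also fails if it takes over 56 s, if anything falls off the work surface, if the arm or the gripper's body presses on something with over 40 N, if the wrist force passes 120 N, or if a joint passes its speed limit or range.

### The arm

A 6-joint arm with a two-finger parallel gripper is mounted at the origin on the work surface. World frame = base frame: x ahead of the robot, y to its left, z up, the work surface at z = 0. Lengths are in mm, angles in degrees, forces in N, time in s.
With the tool pointing down it reaches from about 350 to 850 mm from the base axis. Payload 8.1 kg.
Tool frame: the origin (TCP) lies at the very end of the fingers, on their centre line; the grasp point (between the pads) lies r.tcp_to_grasp behind it (r.tcp_to_grasp is the distance from the TCP to the grasp point, in mm); z points along the fingers, y is the line along which they close (so a half turn about z gives the same grasp; the last joint's range is limited). The gripper opens to 85 mm and grips with 20 to 120 N. Pads are 22 mm wide; open, the fingers measure 114 mm over their backs; the gripper's body (76 mm by 85 mm) begins 54 mm behind the grasp point. The pads swing forward as they close: fully open they stand 13 mm farther back than shut.
Start: joints at [-70.554, 7.471, 85.268, -0, 87.261, -4.893], TCP at [247.303, -546.669, 231.292] pointing down, gripper open.
Joint ranges: [-169.43, 169.43], [-51.17, 129.36], [1.28, 143.12], [-76.62, 256.62], [0, 156.53], [-152.29, 152.29]. Speed limits (degrees/s): [136.94, 136.94, 159.86, 180, 180, 180].

### API

Orientations are given as [roll, pitch, yaw] about the fixed x, y, z axes, in that order (R = Rz(yaw) Ry(pitch) Rx(roll)).
In Python, from bench import r gives the robot as it stands.
- The arm moves only by the shell command python3 -m handwheel 'ROWS' [OPENING] [FORCE]. ROWS is JSON, a list of rows, each a list of 4 numbers: the shift along the tool's x, y, z in m, then the turn about the tool's z in degrees. A call has 1 to 10 rows; each row shifts and turns the commanded pose from where the row before left it, along the tool's axes as they then stand; what a row does not reach is not made up. A row lasts 1/10 s, in which the tool goes at most 50 mm and 8.59 degrees, less where a joint would pass 70% of its speed; a pose out of reach is approached as far as the arm can. A call is refused whole if a number of a shift passes 0.05 or a number of a turn 8.59, either way. A call with a gripper value outside its range is refused whole. OPENING is the finger opening in m, from 0 to 0.0854, set as the call begins (- or left out, the last holds). The fingers move at their own pace and stop on an object; FORCE is the grip in N (left out, the last holds). Time passes only in rows, so rows that do not move let the fingers close. It gives the time, the measured TCP pose, the force, the opening and the grip force at its end, in the units of the state.
- r.sense(): the state, without advancing time (a new reading comes with each control period).
- r.snapshot(name): name is "side" or "top" or "wrist"; returns the picture (420x560x3 uint8, red, green, blue); there is no depth.
- r.camera_params(name): a dict with "fx", "fy", "cx", "cy" (pixels), "R" (3x3) and "t" (3): a world point X has camera coordinates R X + t; the wrist camera has in their place "mount" (4x4, takes a point from camera to tool coordinates, whose origin is the TCP and whose axes are the flange's). Camera axes: x right, y down, z forward; pixel columns grow to the right and rows downward; lengths in mm; the calibration is good to about 2 mm. A picture is of the moment at which its call begins: read the wrist's pose just before it. camera_params takes no time and is no camera call.
- r.hand_in(): hands the job in; it is judged then, once.
The state is a dict: "time": time; "joint_pos": joint angles; "qd": joint speeds; "joint_efforts": joint torques, N m; "tool_pos": TCP position; "tcp_rot": TCP orientation; "ft_force": force on the tool from outside, world axes, zero at the start; "wrist_torque": the same for the moment, N m; "finger_gap": finger opening in mm; "grip_force": force on a finger pad.
Only numpy, scipy, OpenCV 4.12 (cv2) and the standard library are available. Lean on these libraries where they do the work, as an engineer would, in place of code of your own. Each camera call takes 0.05 s, during which the arm holds its last target. There are 200 camera calls.

## Working session

There is one attempt and no reset: what is moved stays moved. The work goes in short steps, Python scripts to look and compute and a shell command to move; the robot and the scene stay as the last step left them, time stands still between calls to the robot, and variables do not carry over. Pictures are saved under pics/ and viewed, at most 10 in all, crops included, and the job is handed in when it is done.

```bash
ls; mkdir -p pics; python3 - <<'E'
from bench import r
import cv2
print(r.sense(), r.tcp_to_grasp)
for n in("side","top"):
    cv2.imwrite(f"pics/{n}0.png",r.snapshot(n)[:,:,::-1])
    print(r.camera_params(n))
print(r.camera_params("wrist"))
E
```

```text
pics
{'time': 0.0, 'joint_pos': array([-7.05558534e+01,  7.51298762e+00,  8.53304603e+01, -1.41471853e-03,
        8.72615164e+01, -4.89240768e+00]), 'qd': array([-0.04862179, -0.01609913, -0.05929953, -0.03997409,  0.05178353,
       -0.14348839]), 'joint_efforts': array([ 8.03600506e-04, -5.69404221e+01, -5.00556779e+01,  2.33882008e-05,
        1.48987159e-02,  1.56450772e-07]), 'tool_pos': array([ 247.09020122, -546.15030131,  230.25521967]), 'tcp_rot': array([-1.79895298e+02, -7.54404221e-03,  2.43366162e+01]), 'ft_force': array([ 0.28498059, -0.45023308, -0.30560273]), 'wrist_torque': array([ 0.00181641, -0.0431293 , -0.01616372]), 'grip_force': 0.0, 'finger_gap': 85.25242985616366} 18.700000000000003
{'fx': 486.9415652690714, 'fy': 486.9415652690714, 'cx': 277.2909807479667, 'cy': 209.8264063722822, 'R': array([[-0.78723633, -0.61644005, -0.01614417],
       [-0.45478857,  0.59807866, -0.65990096],
       [ 0.41644486, -0.51215582, -0.75117913]]), 't': array([ 389.64683725,  295.02170952, 1100.6526204 ])}
{'fx': 523.337206590294, 'fy': 523.337206590294, 'cx': 276.5883030086705, 'cy': 213.8081344289079, 'R': array([[-1.20642588e-02, -9.99921912e-01, -3.25940939e-03],
       [-9.82336809e-01,  1.24606898e-02, -1.86705983e-01],
       [ 1.86732018e-01,  9.49368525e-04, -9.82410430e-01]]), 't': array([  11.62669408,  501.74651078, 1466.20258567])}
{'fx': 366.3240754483782, 'fy': 366.3240754483782, 'cx': 274.5821295090808, 'cy': 216.90193255327281, 'mount': array([[ 4.57089296e-04, -9.55417726e-01, -2.95257110e-01,
         7.49843296e+01],
       [ 9.99999870e-01,  5.03397829e-04, -8.08311518e-05,
        -1.38753325e-01],
       [ 2.25859303e-04, -2.95257034e-01,  9.55417831e-01,
        -1.43293743e+02],
       [ 0.00000000e+00,  0.00000000e+00,  0.00000000e+00,
         1.00000000e+00]])}
```

View pics/top0.png

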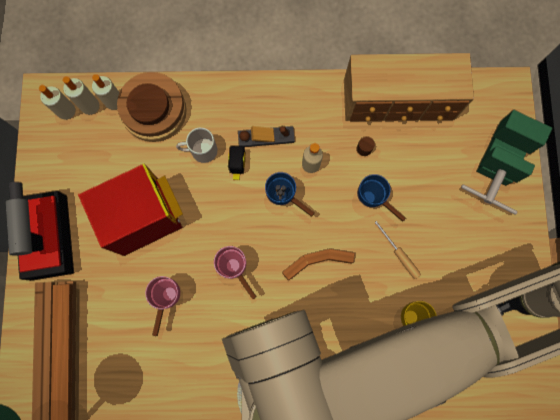

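View pics/side0.png

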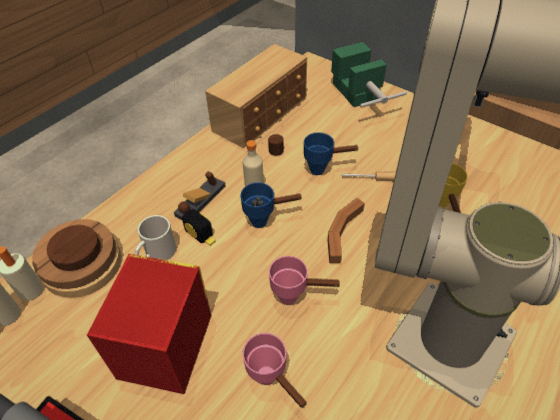

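```bash
cat > h.py <<'E'
import numpy as np, cv2
from bench import r
def pix(n,X):
    c=r.camera_params(n); p=c['R']@np.array(X,float)+c['t']
    return np.array([c['cx']+c['fx']*p[0]/p[2], c['cy']+c['fy']*p[1]/p[2]])
def ray(n,uv,z):
    c=r.camera_params(n); R=c['R']; o=-R.T@c['t']
    d=R.T@np.array([(uv[0]-c['cx'])/c['fx'],(uv[1]-c['cy'])/c['fy'],1]); return o+d*(z-o[2])/d[2]
E
python3 - <<'E'
from h import *
im=cv2.imread('pics/top0.png'); hsv=cv2.cvtColor(im,cv2.COLOR_BGR2HSV)
m=cv2.inRange(hsv,(95,100,30),(130,255,255))
n,l,s,c=cv2.connectedComponentsWithStats(m)
for i in range(1,n):
    if s[i,4]>100: print('blue',s[i],c[i])
a=cv2.resize(im[110:260,60:260],None,fx=4,fy=4,interpolation=cv2.INTER_CUBIC); cv2.imwrite('pics/c1.png',a)
b=cv2.resize(im[160:230,255:415],None,fx=5,fy=5,interpolation=cv2.INTER_CUBIC); cv2.imwrite('pics/c2.png',b)
E
```

```text
blue [266 173  30  31 628] [280.38535032 187.55414013]
blue [358 175  32  32 768] [373.6171875 190.5078125]
```

View pics/c1.png

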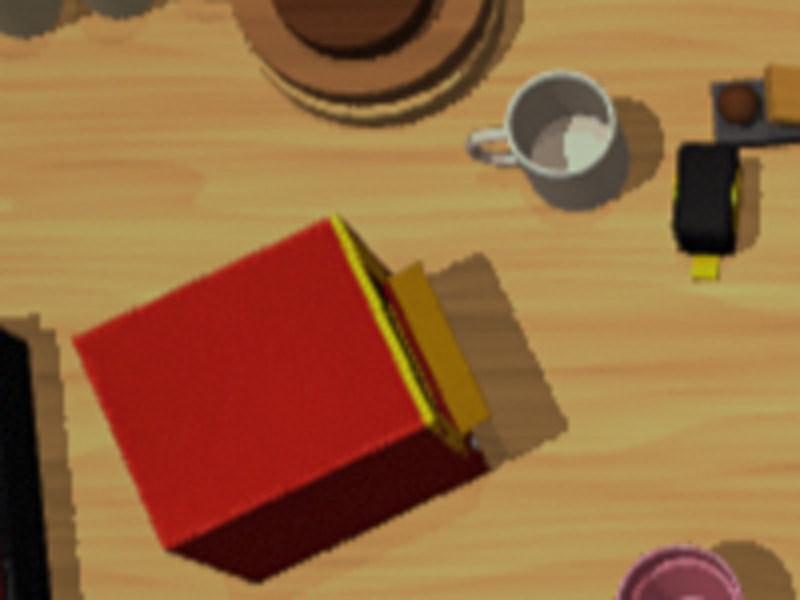

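View pics/c2.png

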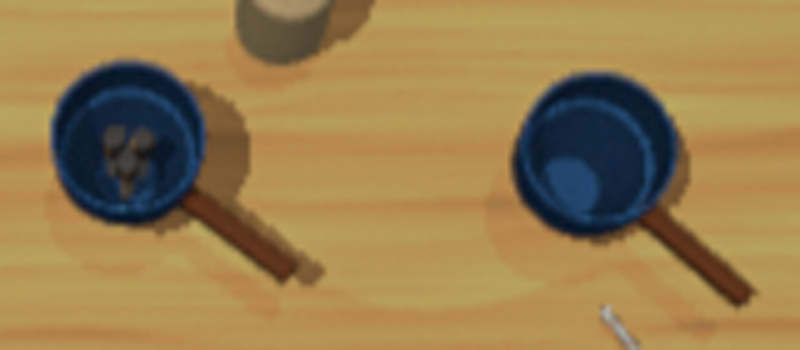

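```bash
python3 - <<'E'
from h import *
u1=lambda p:(60+(p[0]+.5)/4-.5,110+(p[1]+.5)/4-.5)
u2=lambda p:(255+(p[0]+.5)/5-.5,160+(p[1]+.5)/5-.5)
np.set_printoptions(precision=1,suppress=True)
C=[ray('top',u1(p),205)[:2] for p in[(75,340),(335,215),(435,420),(167,550)]]
print('box',C,[np.linalg.norm(C[i]-C[(i+1)%4]) for i in range(4)])
L=[ray('top',u1(p),93)[:2] for p in[(418,263),(490,418)]]; print('lip',L)
ax=C[1]-C[0]+C[2]-C[3]; f=C[2]-C[1]
print('yaw in', np.degrees(np.arctan2(-ax[1],-ax[0])), 'from front edge',np.degrees(np.arctan2(f[1],f[0])),'lip',np.degrees(np.arctan2(*(L[1]-L[0])[::-1])))
print('front mid',(C[1]+C[2])/2,'lip mid',(L[0]+L[1])/2)
for c,t in(((128,142),(288,273)),((595,156),(742,297))):
    a=ray('top',u2(c),112)[:2]; b=ray('top',u2(t),73)[:2]
    d=b-a; print('cup',a,'tip',b,np.linalg.norm(d),'handle yaw',np.degrees(np.arctan2(d[1],d[0])))
    print('side rim px',pix('side',[*a,112]),'foot',pix('side',[*a,0]))
print(r.sense()['tool_pos'])
E
```

```text
box [array([529.3, 521.3]), array([611.6, 354.7]), array([473.3, 285.1]), array([390.8, 454.3])] [np.float64(185.78840569124543), np.float64(154.86289474044278), np.float64(188.1958479183575), np.float64(153.81988397137653)]
lip [array([608.5, 323.9]), array([495.6, 270.3])]
yaw in 116.1342855866026 from front edge -153.2994604723795 lip -154.57488568409644
front mid [542.4 319.9] lip mid [552.1 297.1]
cup [562.8  -5.6] tip [494.5 -95.8] 113.04668332027882 handle yaw -127.11928164254265
side rim px [257.2 195. ] foot [259.1 222.8]
cup [ 551.4 -265.8] tip [ 477.4 -352.7] 114.07019275640269 handle yaw -130.41979680047478
side rim px [318.7 143.4] foot [317.  171.7]
[ 247.1 -546.2  230.3]
```

```bash
cat >> h.py <<'E'
def to(x,y,z,yaw):
    s=r.sense(); p=s['tool_pos']; a=np.radians(s['tcp_rot'][2]); d=np.array([x,y,z])-p
    print('t',s['time'],'pos',p.round(1),'rot',s['tcp_rot'].round(1),'F',s['ft_force'].round(1),'T',s['wrist_torque'].round(2),'gap',round(s['finger_gap'],1),'gf',round(s['grip_force'],1))
    print('now-axes',(d[0]*np.cos(a)+d[1]*np.sin(a)).round(1),(d[0]*np.sin(a)-d[1]*np.cos(a)).round(1),-d[2].round(1),'turn',round(s['tcp_rot'][2]-yaw,1))
    a=np.radians(yaw); print('final-axes',(d[0]*np.cos(a)+d[1]*np.sin(a)).round(1),(d[0]*np.sin(a)-d[1]*np.cos(a)).round(1))
E
python3 -m handwheel '[[0,0,0,-7.05],[0,0,0,-7.05],[0,0,0,-7.05],[0,0,0,-7.05],[0.044,-0.0066,0,0],[0.044,-0.0066,0,0],[0.044,-0.0066,0,0],[0.044,-0.0066,0,0],[0.044,-0.0066,0,0],[0.044,-0.0066,0,0]]' 0.06
python3 -m handwheel '[[0.044,-0.0066,0,0],[0.044,-0.0066,0,0],[0.044,-0.0066,0,0],[0.04,-0.0066,0,0],[0,0,0,0],[0,0,0,0]]'
python3 - <<'E'
from h import *
to(506.8,-78.6,54,52.5)
cv2.imwrite('pics/w1.png',r.snapshot('wrist')[:,:,::-1])
E
```

```text
time: 1.1
tool_pos: [376.8, -311.2, 230.9]
tcp_rot: [-180.0, -0.0, 52.5]
ft_force: [0.5, -1.5, 0.0]
finger_gap: 59.9
grip_force: 0.0
time: 1.7
tool_pos: [460.1, -159.6, 230.9]
tcp_rot: [-180.0, 0.0, 52.7]
ft_force: [-0.2, -0.3, 0.1]
finger_gap: 59.8
grip_force: 0.0
t 1.7 pos [ 460.1 -159.6  230.9] rot [-180.     0.    52.7] F [-0.2 -0.3  0.1] T [ 0.01 -0.03  0.03] gap 59.8 gf 0.0
now-axes 92.8 -12.0 176.9 turn 0.2
final-axes 92.7 -12.3
```

View pics/w1.png

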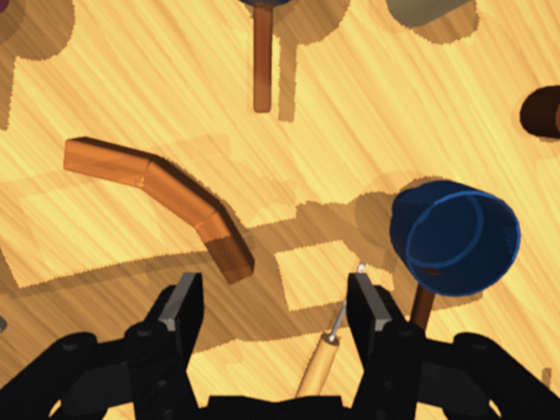

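```bash
cat >> h.py <<'E'
def wray(uv,z,s):
    from scipy.spatial.transform import Rotation as Ro
    c=r.camera_params('wrist'); T=np.eye(4); T[:3,:3]=Ro.from_euler('xyz',s['tcp_rot'],degrees=True).as_matrix(); T[:3,3]=s['tool_pos']
    M=T@c['mount']; o=M[:3,3]; d=M[:3,:3]@np.array([(uv[0]-c['cx'])/c['fx'],(uv[1]-c['cy'])/c['fy'],1]); return o+d*(z-o[2])/d[2]
E
python3 - <<'E'
from h import *
s=r.sense()
a=wray((262.2,106),80,s); b=wray((262.8,25),80,s); d=(b-a)[:2]; yaw=np.degrees(np.arctan2(d[1],d[0]))
print(a,b,yaw,'rim of empty',wray((459,240),112,s))
u=d/np.linalg.norm(d); g=a[:2]+u*26; print('grip',g,'axis',a[:2]+u*118); to(g[0],g[1],54,yaw)
E
```

```text
[496.43756225 -96.21308548  80.        ] [531.27842231 -52.25318568  80.        ] 51.60106241880167 rim of empty [ 556.59742501 -265.22353934  112.        ]
grip [512.58702671 -75.83675613] axis [569.73128556  -3.73589844]
t 1.75 pos [ 459.8 -160.5  231. ] rot [-180.     0.    52.6] F [ 0.5 -0.8  0.4] T [0.   0.02 0.02] gap 59.8 gf 0.0
now-axes 99.3 -9.5 177.0 turn 1.0
final-axes 99.2 -11.2
```

```bash

python3 -m handwheel '[[0.032,-0.0035,0,0.5],[0.032,-0.0035,0,0],[0.032,-0.0035,0,0],[0,0,0.03,0],[0,0,0.03,0],[0,0,0.03,0],[0,0,0.03,0],[0,0,0.03,0],[0,0,0.027,0],[0,0,0,0]]' 0.05
python3 -m handwheel '[[0,0,0,0],[0,0,0,0],[0,0,0,0],[0,0,0,0],[0,0,0,0],[0,0,0,0]]' 0 80
python3 -m handwheel '[[0,0,-0.01,0],[0,0,-0.02,0],[0,0,-0.02,0],[0,0,0,0],[0,0,0,0]]'
python3 - <<'E'
from h import *
to(512,-76,54,52)
a=r.snapshot('wrist')[:,:,::-1]; b=r.snapshot('side')[60:270,140:420,::-1]; b=cv2.resize(b,(560,420))
cv2.imwrite('pics/w2.png',cv2.resize(np.hstack([a,b]),(800,300)))
E
```

```text
time: 2.75
tool_pos: [506.6, -78.9, 49.9]
tcp_rot: [-179.6, 0.2, 51.9]
ft_force: [-0.7, 0.4, -0.1]
finger_gap: 49.9
grip_force: 0.0
time: 3.35
tool_pos: [511.8, -79.0, 56.2]
tcp_rot: [179.8, -0.0, 52.0]
ft_force: [-3.0, -3.8, 7.0]
finger_gap: 12.9
grip_force: 78.4
time: 3.85
tool_pos: [511.0, -78.1, 104.6]
tcp_rot: [179.9, -0.0, 52.1]
ft_force: [-0.5, -0.8, -3.1]
finger_gap: 12.2
grip_force: 78.1
t 3.85 pos [511.  -78.1 104.6] rot [179.9  -0.   52.1] F [-0.5 -0.8 -3.1] T [-0.17  0.09  0.03] gap 12.2 gf 78.1
now-axes 2.3 -0.5 50.6 turn 0.1
final-axes 2.3 -0.5
```

View pics/w2.png

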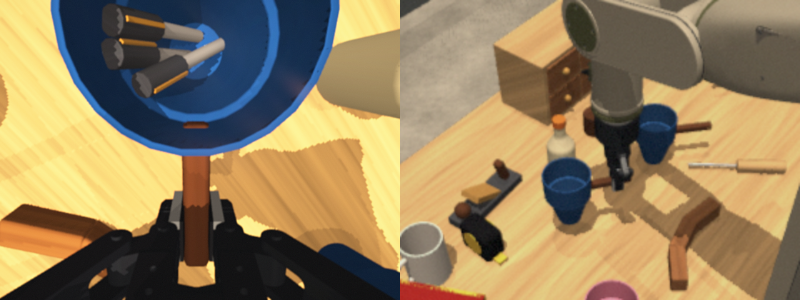

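```bash
cat >> h.py <<'E'
B=np.array([542.4,319.9]); e=np.array([np.cos(np.radians(116.3)),np.sin(np.radians(116.3))]); n=np.array([-e[1],e[0]])
def inbin(p): d=np.array(p[:2])-B; return (d@e).round(1),(d@n).round(1)
def model(g,th,dz=0):
    "predicted wrist pixels: near rim edge, far rim edge, handle end(top)"
    c=r.camera_params('wrist'); Mi=np.linalg.inv(c['mount']); t=np.radians(th); out=[]
    for x,z in((g-44,39),(g+44,39),(g-118,7)):
        X=x*np.cos(t)+z*np.sin(t); Z=-x*np.sin(t)+z*np.cos(t)
        p=Mi@np.array([X,0,-18.7-Z+dz,1]); out.append((round(c['cx']+c['fx']*p[0]/p[2]),round(c['cy']+c['fy']*p[1]/p[2])))
    return out
E
python3 - <<'E'
from h import *
print('mug',ray('top',(199.5,143),95),inbin(ray('top',(199.5,143),95)))
print('pink',inbin(ray('top',(230,263),112)), 'tape',inbin(ray('top',(237,158),62)))
for g in (86,92,98):
  for th in (0,5): print(g,th,model(g,th))
x=B-200*e; to(x[0],x[1],200,116.3)
E
```

```text
mug [702.75441335 224.44383834  95.        ] (np.float64(-156.6), np.float64(-101.5))
pink (np.float64(-84.0), np.float64(250.5)) tape (np.float64(-235.0), np.float64(-22.4))
86 0 [(276, 242), (277, -217), (275, 389)]
86 5 [(276, 225), (276, -189), (275, 393)]
92 0 [(276, 219), (277, -262), (275, 376)]
92 5 [(276, 202), (276, -225), (275, 379)]
98 0 [(276, 196), (277, -310), (275, 363)]
98 5 [(276, 179), (276, -262), (275, 365)]
t 3.95 pos [509.8 -77.9 103.1] rot [-179.9    0.    52. ] F [-0.2  0.3 -3.3] T [-0.19  0.13 -0.  ] gap 12.8 gf 78.1
now-axes 246.8 -38.8 -96.9 turn -64.3
final-axes 142.1 205.5
```

```bash

python3 -m handwheel '[[0,0,-0.02,0],[0,0,-0.026,0],[0,0,-0.026,-4],[0,0,-0.026,-8],[0,0,0,-8],[0,0,0,-8],[0,0,0,-8],[0,0,0,-8],[0,0,0,-8],[0,0,0,-8]]' 0 80 | tail -6
python3 -m handwheel '[[0,0,0,-4.3],[0.01,0.01,0,0],[0.018,0.027,0,0],[0.018,0.027,0,0],[0.018,0.027,0,0],[0.018,0.027,0,0],[0.018,0.027,0,0],[0.018,0.027,0,0],[0.018,0.027,0,0],[0.006,0.006,0,0]]' | tail -6
python3 - <<'E'
from h import *
x=B-160*e; to(x[0],x[1],109,116.3); print(inbin(r.sense()['tool_pos']))
E
```

```text
time: 4.95
tool_pos: [510.0, -77.9, 200.7]
tcp_rot: [-179.9, -0.1, 112.4]
ft_force: [0.3, -0.6, -3.1]
finger_gap: 12.3
grip_force: 78.2
time: 5.95
tool_pos: [631.6, 143.9, 200.6]
tcp_rot: [-179.9, -0.1, 116.4]
ft_force: [-0.6, -0.2, -3.3]
finger_gap: 12.5
grip_force: 78.4
t 5.95 pos [631.6 143.9 200.6] rot [-1.799e+02 -1.000e-01  1.164e+02] F [-0.6 -0.2 -3.3] T [-0.15 -0.11 -0.04] gap 12.5 gf 78.4
now-axes 37.3 -1.9 91.6 turn 0.1
final-axes 37.3 -2.0
(np.float64(-197.3), np.float64(-2.0))
```

```bash

python3 -m handwheel '[[0.015,-0.016,0,0],[0.015,-0.016,0.01,0],[0,0,0.025,0],[0,0,0.03,0],[0,0,0.03,0],[0,0,0.03,0],[0,0,0.015,0],[0,0,0.004,0],[0,0,0,0],[0,0,0,0]]' 0 80 | tail -6
python3 -m handwheel '[[0,0,0,0],[0,0,0,0],[0,0,0,0],[0,0,0,0],[0,0,-0.003,0],[0,0,-0.003,0],[0,0,-0.003,0],[0,0,-0.003,0],[0,0,0,0]]' 0 20 | tail -6
python3 - <<'E'
from h import *
to(0,0,0,116.3); print(inbin(r.sense()['tool_pos']))
cv2.imwrite('pics/w3.png',cv2.resize(r.snapshot('wrist')[:,:,::-1],(400,300)))
E
```

```text
time: 6.95
tool_pos: [590.5, 153.0, 59.9]
tcp_rot: [179.9, 0.0, 116.3]
ft_force: [0.2, 0.3, -1.8]
finger_gap: 12.2
grip_force: 78.5
time: 7.85
tool_pos: [589.9, 152.9, 71.1]
tcp_rot: [179.9, 0.0, 116.3]
ft_force: [-0.0, 0.6, -3.0]
finger_gap: 12.7
grip_force: 78.5
t 7.85 pos [589.9 152.9  71.1] rot [179.9   0.  116.3] F [-0.   0.6 -3. ] T [-0.18 -0.08 -0.03] gap 12.7 gf 78.5
now-axes 124.7 -596.5 71.1 turn 0.0
final-axes 124.3 -596.5
(np.float64(-170.8), np.float64(31.4))
```

View pics/w3.png

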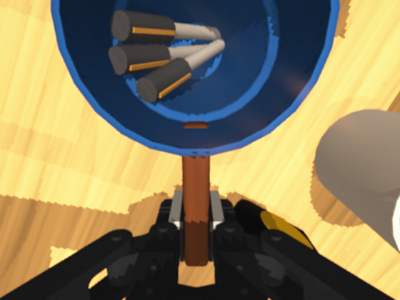

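```bash

python3 -m handwheel '[[0,0,0.007,0],[0,0,0.007,0],[0,0,0.001,0],[0,0,0,0],[0,0,0,0]]' | tail -6
python3 -m handwheel '[[0,0,0,0],[0,0,0,0]]' 0.018 20| tail -6
python3 -m handwheel '[[0,0,0,0],[0,0,0,0],[0,0,0,0]]' 0 20| tail -6
python3 -m handwheel '[[0,0,-0.003,0],[0,0,-0.003,0],[0,0,-0.003,0],[0,0,-0.003,0],[0,0,0,0]]' 0 20 | tail -6
python3 - <<'E'
from h import *
to(0,0,0,116.3); print(inbin(r.sense()['tool_pos']))
a=r.snapshot('wrist')[:,:,::-1]; cv2.imwrite('pics/w4.png',a)
g=cv2.cvtColor(a,cv2.COLOR_BGR2HSV); 
print([ (v,g[v,276].tolist()) for v in range(150,400,6)])
E
```

```text
time: 8.4
tool_pos: [590.0, 152.6, 55.8]
tcp_rot: [179.9, 0.0, 116.3]
ft_force: [-1.0, -2.0, 5.3]
finger_gap: 12.3
grip_force: 79.8
time: 8.6
tool_pos: [589.1, 152.8, 54.7]
tcp_rot: [-180.0, -0.0, 116.3]
ft_force: [0.2, -0.4, 0.4]
finger_gap: 18.1
grip_force: 0.0
time: 8.9
tool_pos: [589.0, 152.8, 54.9]
tcp_rot: [-180.0, -0.0, 116.3]
ft_force: [-0.1, 1.0, -0.8]
finger_gap: 13.6
grip_force: 23.4
time: 9.4
tool_pos: [589.9, 152.8, 68.1]
tcp_rot: [179.9, 0.0, 116.3]
ft_force: [0.6, -0.2, -3.0]
finger_gap: 13.5
grip_force: 23.2
t 9.4 pos [589.9 152.8  68.1] rot [179.9   0.  116.3] F [ 0.6 -0.2 -3. ] T [-0.15 -0.19  0.  ] gap 13.5 gf 23.2
now-axes 124.8 -596.4 68.1 turn 0.0
final-axes 124.4 -596.5
(np.float64(-170.9), np.float64(31.5))
[(150, [108, 179, 107]), (156, [107, 175, 105]), (162, [106, 184, 182]), (168, [106, 186, 188]), (174, [9, 169, 80]), (180, [172, 77, 86]), (186, [108, 161, 84]), (192, [109, 151, 83]), (198, [112, 131, 82]), (204, [113, 110, 81]), (210, [110, 144, 133]), (216, [108, 154, 166]), (222, [10, 175, 144]), (228, [10, 180, 146]), (234, [11, 185, 145]), (240, [10, 182, 143]), (246, [10, 184, 140]), (252, [10, 183, 141]), (258, [10, 186, 140]), (264, [10, 182, 143]), (270, [10, 188, 141]), (276, [10, 188, 140]), (282, [10, 184, 141]), (288, [10, 188, 138]), (294, [10, 185, 142]), (300, [10, 189, 142]), (306, [10, 187, 142]), (312, [10, 185, 76]), (318, [10, 190, 78]), (324, [9, 178, 79]), (330, [10, 177, 78]), (336, [9, 173, 78]), (342, [10, 182, 77]), (348, [10, 177, 78]), (354, [10, 186, 78]), (360, [10, 182, 77]), (366, [10, 181, 79]), (372, [10, 180, 78]), (378, [17, 156, 216]), (384, [17, 154, 210]), (390, [17, 158, 207]), (396, [17, 154, 213])]
```

```bash

python3 -m handwheel '[[0,0,0,0],[0,0,0,0],[0,0,0,0]]' 0.0136 20| tail -2
python3 -m handwheel '[[0,0,0,0],[0,0,0,0],[0,0,0,0]]' 0.0138 20| tail -2
cat >> h.py <<'E'
def rim():
    "near rim edge and handle end rows in the wrist picture"
    a=r.snapshot('wrist'); g=cv2.cvtColor(a,cv2.COLOR_RGB2HSV).astype(int)[:,268:284]
    h=np.median(g,axis=1); b=(h[:,0]>90)&(h[:,0]<125)&(h[:,1]>90); w=(h[:,0]<14)&(h[:,1]>140)
    bl=np.where(b[:400])[0]; wl=np.where(w[:420])[0]
    return a,(bl.max() if len(bl) else None),(wl.max() if len(wl) else None)
E
python3 - <<'E'
from h import *
to(0,0,0,116.3); print(rim()[1:])
E
```

```text
finger_gap: 13.9
grip_force: 17.4
finger_gap: 14.1
grip_force: 8.6
t 10.05 pos [589.3 152.8  67.3] rot [-180.    -0.   116.3] F [ 0.1  0.7 -2.2] T [-0.04  0.    0.01] gap 14.1 gf 8.6
now-axes 124.5 -595.9 67.3 turn 0.0
final-axes 124.1 -596.0
(np.int64(200), np.int64(378))
```

```bash

python3 -m handwheel '[[0,0,-0.006,0],[0,0,-0.006,0],[0,0,-0.006,0],[0,0,-0.006,0],[0,0,-0.006,0],[0,0,-0.006,0],[0,0,-0.005,0],[0,0,-0.005,0],[0,0,0,0]]' 0.0138 20| tail -6
python3 - <<'E'
from h import *
a,x,y=rim(); print(x,y); to(0,0,0,116.3); cv2.imwrite('pics/w5.png',a)
for th in range(0,100,10): print(th,model(92,th),end=' ')
E
```

```text
time: 11.0
tool_pos: [590.0, 152.7, 114.5]
tcp_rot: [179.9, 0.0, 116.3]
ft_force: [0.4, -1.6, 1.7]
finger_gap: 13.9
grip_force: 9.8
192 383
t 11.05 pos [590.  152.7 114.3] rot [179.9   0.  116.3] F [-0.  -0.8  2.9] T [-0.21 -0.04  0.  ] gap 13.8 gf 10.0
now-axes 125.0 -596.5 114.3 turn 0.0
final-axes 124.6 -596.6
0 [(276, 221), (277, -259), (275, 377)] 10 [(276, 189), (276, -188), (276, 382)] 20 [(276, 166), (276, -127), (276, 385)] 30 [(276, 152), (276, -74), (276, 385)] 40 [(276, 146), (276, -26), (276, 383)] 50 [(276, 146), (275, 16), (276, 378)] 60 [(276, 151), (275, 55), (276, 371)] 70 [(275, 159), (275, 91), (276, 360)] 80 [(275, 170), (275, 125), (276, 348)] 90 [(275, 184), (275, 158), (276, 333)]
```

View pics/w5.png

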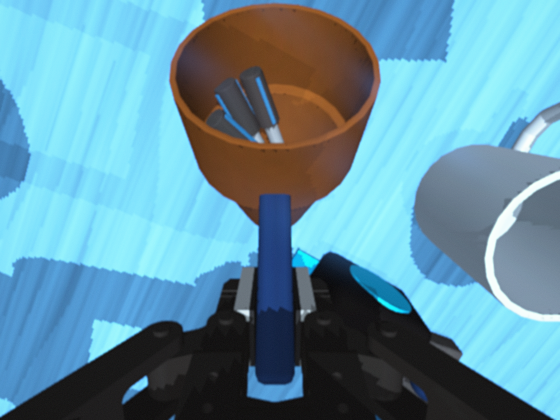

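```bash
sed -i 's/return a,(bl.max() if len(bl) else None)/return a,(bl.min(),bl.max()) if len(bl) else None/' h.py
python3 -m handwheel '[[0,0,0,0],[0,0,0,0],[0,0.006,-0.02,0],[0,0.006,-0.03,0],[0,0.006,-0.03,0],[0,0.006,-0.03,0],[0,0.007,-0.03,0],[0,0,-0.03,0],[0,0,-0.03,0],[0,0,-0.004,0]]' 0 25| tail -6
python3 -m handwheel '[[0.015,0,0,0],[0.025,0,0,0],[0.025,0,0,0],[0.025,0,0,0],[0.02,0,0,0],[0.008,0,0,0],[0,0,0,0],[0,0,0,0]]' | tail -6
python3 - <<'E'
from h import *
print(rim()[1:]); to(0,0,0,116.3);print(inbin(r.sense()['tool_pos']))
for th in range(46,66,4): print(th,model(92,th),end=' ')
E
```

```text
time: 12.05
tool_pos: [618.5, 166.9, 321.4]
tcp_rot: [179.7, 0.1, 116.3]
ft_force: [1.2, -0.1, -3.0]
finger_gap: 13.3
grip_force: 24.8
time: 12.85
tool_pos: [564.6, 271.8, 316.0]
tcp_rot: [-179.9, 0.0, 116.3]
ft_force: [-0.1, -1.1, -3.6]
finger_gap: 13.8
grip_force: 24.8
((np.int64(25), np.int64(192)), np.int64(383))
t 12.9 pos [564.9 271.5 316.4] rot [-179.9    0.   116.3] F [-0.8 -0.1 -1.9] T [-0.1  -0.09 -0.  ] gap 13.6 gf 24.8
now-axes 7.0 -626.7 316.4 turn 0.0
final-axes 6.9 -626.7
(np.float64(-53.4), np.float64(1.3))
46 [(276, 145), (275, -1), (276, 381)] 50 [(276, 146), (275, 16), (276, 378)] 54 [(276, 147), (275, 32), (276, 376)] 58 [(276, 149), (275, 47), (276, 372)] 62 [(276, 152), (275, 62), (276, 369)]
```

```bash

python3 -m handwheel '[[0.008,0,0,0],[0.008,0,0,0],[0.008,0,0,0],[0.008,0,0,0],[0.008,0,0,0],[0.008,0,0,0],[0.006,0,0,0],[0,0,0,0]]' | tail -6
python3 - <<'E'
from h import *
a,x,y=rim();print(x,y); to(0,0,0,116.3);print(inbin(r.sense()['tool_pos'])); cv2.imwrite('pics/w6.png',cv2.resize(a[:,:,::-1],(400,300)))
E
```

```text
time: 13.7
tool_pos: [540.7, 321.9, 319.4]
tcp_rot: [179.8, 0.0, 116.4]
ft_force: [-0.7, -1.9, 6.8]
finger_gap: 13.7
grip_force: 28.3
(np.int64(66), np.int64(211)) 388
t 13.75 pos [540.8 321.8 319.4] rot [179.8  -0.  116.4] F [-0.7 -1.5  6.5] T [-0.32  0.23  0.  ] gap 13.6 gf 28.3
now-axes -47.9 -627.4 319.4 turn 0.1
final-axes -48.8 -627.4
(np.float64(2.4), np.float64(0.6))
```

```bash

python3 -m handwheel '[[0.006,0,0,0],[0.006,0,0,0],[0.006,0,0,0],[0,0,0,0]]' | tail -6
python3 - <<'E'
from h import *
a,x,y=rim();print(x,y); to(0,0,0,116.3);print(inbin(r.sense()['tool_pos'])); cv2.imwrite('pics/w7.png',cv2.resize(np.hstack([a[:,:,::-1],cv2.resize(r.snapshot('side')[150:400,40:373,::-1],(560,420))]),(800,300)))
E
```

```text
time: 14.15
tool_pos: [532.4, 337.9, 317.7]
tcp_rot: [180.0, -0.0, 116.4]
ft_force: [-0.5, -0.3, 4.7]
finger_gap: 13.4
grip_force: 28.8
(np.int64(94), np.int64(222)) 389
t 14.2 pos [532.5 337.7 317.7] rot [180.   -0.  116.4] F [-1.3  0.7  5.2] T [-0.01  0.09 -0.03] gap 13.6 gf 28.9
now-axes -65.6 -627.2 317.7 turn 0.1
final-axes -66.8 -627.0
(np.float64(20.3), np.float64(1.0))
```

View pics/w7.png

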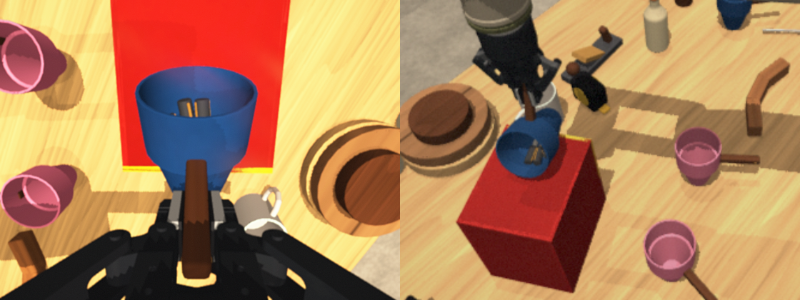

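```bash

python3 -m handwheel '[[0,0,-0.008,0],[-0.02,0,0,0],[-0.025,0,0,0],[-0.025,0,0,0],[-0.025,0,0,0],[-0.025,0,0,0],[-0.025,0,0,0],[-0.01,0,0,0],[0,0,0.02,0],[0,0,0.03,0]]' 0 40| tail -6
python3 -m handwheel '[[0,0,0.03,0],[0,0,0.025,0],[0,0,0.01,0],[0,0,0,0],[0,0,0,0]]' | tail -6
python3 - <<'E'
from h import *
x=B-105*e
a,x1,y=rim();print(x1,y); to(x[0],x[1],207,116.3);print(inbin(r.sense()['tool_pos']))
E
```

```text
time: 15.25
tool_pos: [602.8, 197.9, 276.9]
tcp_rot: [179.8, 0.0, 116.3]
ft_force: [0.7, 0.5, -2.1]
finger_gap: 13.4
grip_force: 39.0
time: 15.75
tool_pos: [602.0, 198.2, 211.5]
tcp_rot: [179.9, 0.0, 116.3]
ft_force: [0.5, 0.4, -1.7]
finger_gap: 13.3
grip_force: 39.2
(np.int64(93), np.int64(222)) 390
t 15.8 pos [602.5 198.3 212.3] rot [179.9   0.  116.3] F [-1.4  1.  -2.6] T [-0.03 -0.05  0.01] gap 13.1 gf 39.2
now-axes 30.7 0.0 5.3 turn 0.0
final-axes 30.7 0.0
(np.float64(-135.7), np.float64(0.0))
```

```bash

python3 -m handwheel '[[0,0,0.005,0],[0.015,0,0,0],[0.015,0,0,0],[0.015,0,0,0],[0.015,0,0,0],[0.012,0,0,0],[0,0,0,0]]' | tail -6
python3 -m handwheel '[[0.008,0,0,0],[0.008,0,0,0],[0.006,0,0,0],[0,0,0,0]]' | tail -6
python3 - <<'E'
from h import *
a,x1,y=rim();print(x1,y); to(0,0,207,116.3);print(inbin(r.sense()['tool_pos'])); cv2.imwrite('pics/w8.png',a[:,:,::-1])
E
```

```text
time: 16.5
tool_pos: [568.7, 264.5, 205.4]
tcp_rot: [180.0, -0.0, 116.5]
ft_force: [0.6, 0.7, -2.1]
finger_gap: 13.1
grip_force: 39.2
time: 16.9
tool_pos: [560.5, 281.1, 205.4]
tcp_rot: [180.0, 0.2, 116.3]
ft_force: [3.3, -6.5, -1.7]
finger_gap: 13.5
grip_force: 39.3
(np.int64(196), np.int64(225)) 391
t 16.95 pos [560.5 281.  205.3] rot [1.800e+02 1.000e-01 1.163e+02] F [ 2.  -3.9 -2.6] T [-0.94 -0.5  -0.03] gap 13.5 gf 39.3
now-axes -3.8 -627.0 -1.7 turn -0.0
final-axes -3.6 -627.0
(np.float64(-42.9), np.float64(1.0))
```

```bash

python3 -m handwheel '[[0.006,0,0,0],[0.006,0,0,0],[0,0,0,0]]' | tail -6
python3 -m handwheel '[[0.006,0,0,0],[0.006,0,0,0],[0,0,0,0]]' | tail -6
python3 - <<'E'
from h import *
a,x1,y=rim();print(x1,y); to(0,0,207,116.3);print(inbin(r.sense()['tool_pos'])); cv2.imwrite('pics/w9.png',cv2.resize(np.hstack([a[:,:,::-1],cv2.resize(r.snapshot('top')[160:260,70:203,::-1],(560,420),interpolation=cv2.INTER_CUBIC)]),(800,300)))
E
```

```text
time: 17.25
tool_pos: [555.0, 292.1, 205.1]
tcp_rot: [-180.0, 0.1, 116.3]
ft_force: [3.0, -4.7, -4.7]
finger_gap: 13.5
grip_force: 39.1
time: 17.55
tool_pos: [548.8, 303.9, 204.8]
tcp_rot: [-179.9, -0.0, 116.4]
ft_force: [0.4, -0.8, -5.1]
finger_gap: 13.2
grip_force: 39.0
None 394
t 17.6 pos [548.8 303.9 204.8] rot [-180.    -0.   116.4] F [-0.9  0.1 -5.4] T [-0.12 -0.11 -0.02] gap 13.6 gf 39.0
now-axes -28.6 -626.7 -2.2 turn 0.1
final-axes -29.3 -626.7
(np.float64(-17.2), np.float64(1.3))
```

View pics/w9.png

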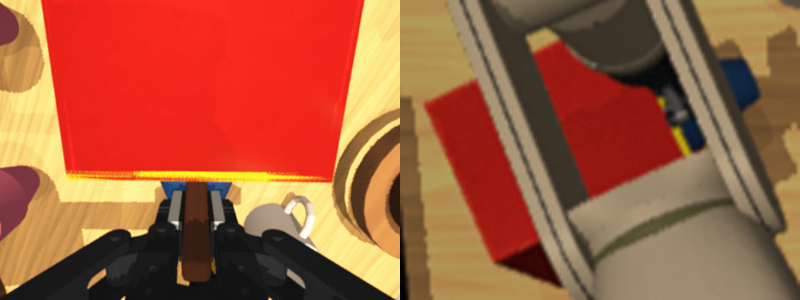

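```bash

python3 -m handwheel '[[0,0,0,0],[0,0,-0.004,0],[0,0,-0.004,0],[0,0,-0.004,0],[0,0,-0.004,0],[0,0,0,0]]' 0.0135 20 | tail -5
python3 -m handwheel '[[0,0,-0.004,0],[0,0,-0.004,0],[0,0,0,0]]' | tail -5
python3 - <<'E'
from h import *
a,x1,y=rim();print(x1,y); to(0,0,207,116.3);print(inbin(r.sense()['tool_pos']))
E
```

```text
tool_pos: [546.9, 305.1, 218.6]
tcp_rot: [-179.7, -0.2, 116.4]
ft_force: [-3.2, 8.1, -18.6]
finger_gap: 13.7
grip_force: 26.2
tool_pos: [545.9, 305.9, 224.5]
tcp_rot: [-179.6, -0.3, 116.5]
ft_force: [-2.2, 14.1, -27.4]
finger_gap: 13.5
grip_force: 26.5
(np.int64(245), np.int64(246)) 364
t 18.6 pos [545.9 305.9 224.5] rot [-179.6   -0.3  116.5] F [ -2.3  14.1 -26.8] T [ 2.25  0.14 -0.14] gap 13.8 gf 26.5
now-axes -30.5 -625.0 17.5 turn 0.2
final-axes -32.4 -624.9
(np.float64(-14.1), np.float64(3.1))
```

```bash

python3 -m handwheel '[[0,0,-0.003,0],[0,0,-0.003,0],[0,0,0,0],[0,0,0,0],[0,0,0,0]]' | tail -5
python3 -m handwheel '[[0,0,0.004,0],[0,0,0.006,0],[0,0,0,0],[0,0,0,0]]' | tail -5
python3 - <<'E'
from h import *
a,x1,y=rim();print(x1,y); to(0,0,207,116.3);print(inbin(r.sense()['tool_pos']))
E
```

```text
tool_pos: [545.4, 306.1, 228.9]
tcp_rot: [-179.5, -0.3, 116.5]
ft_force: [-0.8, 16.6, -33.4]
finger_gap: 13.5
grip_force: 27.3
tool_pos: [549.2, 303.3, 225.3]
tcp_rot: [-180.0, -0.0, 116.3]
ft_force: [-2.4, 0.6, -9.5]
finger_gap: 13.6
grip_force: 27.8
(np.int64(237), np.int64(355)) 350
t 19.55 pos [549.2 303.4 225.6] rot [-180.    -0.   116.3] F [-2.2  0.2 -8.7] T [-0.1   0.44  0.04] gap 13.8 gf 27.7
now-axes -28.4 -626.8 18.6 turn 0.0
final-axes -28.7 -626.8
(np.float64(-17.8), np.float64(1.2))
```

```bash

python3 -m handwheel '[[0,0,0.006,0],[0,0,0,0],[0,0,0,0]]' | tail -5
python3 -m handwheel '[[-0.01,0,0,0],[0.015,0,0,0],[-0.012,0,0,0],[0.014,0,0,0],[-0.012,0,0,0],[0.012,0,0,0],[-0.003,0,0,0],[0,0,0,0],[0,0,0,0]]' | tail -5
python3 - <<'E'
from h import *
a,x1,y=rim();print(x1,y); to(0,0,207,116.3);print(inbin(r.sense()['tool_pos']))
E
```

```text
tool_pos: [550.2, 303.5, 220.2]
tcp_rot: [179.9, 0.0, 116.3]
ft_force: [2.7, -2.2, -4.3]
finger_gap: 13.5
grip_force: 28.6
tool_pos: [548.2, 306.2, 219.6]
tcp_rot: [180.0, 0.0, 116.3]
ft_force: [0.6, -1.7, -1.1]
finger_gap: 13.5
grip_force: 28.7
(np.int64(247), np.int64(382)) 348
t 20.8 pos [548.  306.4 219.5] rot [180.    0.  116.3] F [ 1.  -2.3 -1.7] T [-0.37 -0.22 -0.06] gap 13.3 gf 28.7
now-axes -31.8 -627.1 12.5 turn 0.0
final-axes -31.9 -627.1
(np.float64(-14.6), np.float64(0.9))
```

```bash

python3 -m handwheel '[[-0.01,0,0,0],[-0.015,0,0,0],[-0.015,0,0,0],[-0.015,0,0,0],[-0.01,0,0,0],[0,0,0,0],[0,0,0,0]]' 0 40| tail -5
python3 - <<'E'
from h import *
F=[]
for i in range(4):
    a,x1,y=rim(); F.append(r.sense()['ft_force'])
print(np.mean(F,0),x1,y); to(0,0,207,116.3);print(inbin(r.sense()['tool_pos']))
for th in range(85,125,5): print(th,model(92,th),end=' ')
# profile of column 276
g=cv2.cvtColor(a,cv2.COLOR_RGB2HSV); print([(v,g[v,276].tolist()) for v in range(130,360,8)])
E
```

```text
tool_pos: [576.4, 248.6, 219.1]
tcp_rot: [-180.0, -0.0, 116.3]
ft_force: [-0.4, -0.5, -0.7]
finger_gap: 13.6
grip_force: 39.2
[-0.46241967  0.62491481 -1.28936402] (np.int64(184), np.int64(366)) 350
t 21.7 pos [576.1 249.5 219.3] rot [-180.    -0.   116.4] F [-0.3  1.  -1.6] T [0.   0.02 0.03] gap 13.8 gf 39.2
now-axes 32.4 -626.9 12.3 turn 0.1
final-axes 31.5 -627.0
(np.float64(-78.0), np.float64(1.0))
85 [(275, 177), (275, 141), (276, 341)] 90 [(275, 184), (275, 158), (276, 333)] 95 [(275, 191), (275, 174), (276, 326)] 100 [(275, 198), (275, 190), (276, 318)] 105 [(275, 206), (275, 205), (276, 310)] 110 [(275, 215), (275, 221), (276, 303)] 115 [(275, 223), (275, 237), (276, 295)] 120 [(275, 232), (275, 253), (276, 288)] [(130, [20, 231, 210]), (138, [19, 228, 195]), (146, [16, 156, 178]), (154, [16, 158, 169]), (162, [16, 158, 173]), (170, [16, 159, 180]), (178, [21, 136, 248]), (186, [107, 173, 172]), (194, [108, 163, 144]), (202, [107, 167, 154]), (210, [107, 169, 152]), (218, [107, 175, 156]), (226, [107, 179, 161]), (234, [106, 182, 161]), (242, [107, 187, 162]), (250, [106, 186, 160]), (258, [8, 160, 51]), (266, [10, 184, 50]), (274, [11, 184, 50]), (282, [10, 173, 53]), (290, [11, 185, 51]), (298, [9, 172, 52]), (306, [9, 175, 54]), (314, [9, 184, 68]), (322, [10, 182, 77]), (330, [11, 184, 75]), (338, [9, 181, 72]), (346, [10, 185, 73]), (354, [106, 191, 100])]
```

```bash

python3 -m handwheel '[[0,0,-0.005,0],[0.015,0,0,0],[0.015,0,0,0],[0.015,0,0,0],[0,0,0.006,0],[0,0,0.006,0],[0,0,0.002,0],[0,0,0,0]]' 0.0137 20| tail -5
python3 -m handwheel '[[-0.008,0,0.0017,0],[-0.008,0,0.0017,0],[-0.008,0,0.0017,0],[-0.008,0,0.0017,0],[-0.008,0,0.0017,0],[0,0,0,0]]' | tail -5
python3 - <<'E'
from h import *
a,x1,y=rim();print(x1,y); to(0,0,204,116.3);print(inbin(r.sense()['tool_pos']))
g=cv2.cvtColor(a,cv2.COLOR_RGB2HSV); print([(v,g[v,276].tolist()) for v in range(60,280,8)])
E
```

```text
tool_pos: [558.3, 290.0, 215.7]
tcp_rot: [179.6, 0.1, 116.4]
ft_force: [-3.4, -2.3, 24.3]
finger_gap: 13.8
grip_force: 26.1
tool_pos: [575.4, 252.1, 203.0]
tcp_rot: [179.9, 0.1, 116.3]
ft_force: [0.1, -3.9, 8.0]
finger_gap: 13.7
grip_force: 16.5
(np.int64(135), np.int64(229)) 374
t 23.15 pos [575.3 252.3 203.1] rot [1.799e+02 1.000e-01 1.163e+02] F [ 0.2 -3.8  8. ] T [-0.75  0.06  0.1 ] gap 13.9 gf 16.5
now-axes 28.6 -627.5 -0.9 turn -0.0
final-axes 28.8 -627.5
(np.float64(-75.2), np.float64(0.5))
[(60, [1, 227, 241]), (68, [1, 227, 242]), (76, [2, 227, 241]), (84, [2, 227, 240]), (92, [22, 222, 247]), (100, [29, 227, 251]), (108, [29, 226, 251]), (116, [21, 229, 234]), (124, [127, 64, 100]), (132, [116, 82, 90]), (140, [111, 123, 93]), (148, [108, 159, 93]), (156, [108, 175, 92]), (164, [107, 180, 159]), (172, [107, 181, 151]), (180, [107, 182, 147]), (188, [107, 180, 146]), (196, [107, 180, 153]), (204, [106, 182, 150]), (212, [106, 183, 152]), (220, [107, 181, 155]), (228, [107, 170, 144]), (236, [8, 168, 76]), (244, [9, 172, 77]), (252, [9, 180, 75]), (260, [9, 173, 78]), (268, [11, 185, 77]), (276, [10, 196, 73])]
```

```bash

python3 -m handwheel '[[-0.008,0,0.0043,0],[-0.008,0,0.0043,0],[-0.008,0,0.0043,0],[-0.008,0,0.0043,0],[-0.0065,0,0.006,0],[-0.0065,0,0.006,0],[-0.0065,0,0.006,0],[-0.0065,0,0.006,0],[0,0,0,0]]' 0.0137 20| tail -5
python3 -m handwheel '[[-0.0053,0,0.008,0],[-0.0053,0,0.008,0],[-0.0053,0,0.008,0],[0,0,0,0]]' | tail -5
python3 - <<'E'
from h import *
a,x1,y=rim();print(x1,y); to(0,0,204,116.3);print(inbin(r.sense()['tool_pos']))
g=cv2.cvtColor(a,cv2.COLOR_RGB2HSV); print([(v,g[v,276].tolist()) for v in range(4,280,8)])
E
```

```text
tool_pos: [599.7, 200.3, 159.0]
tcp_rot: [-179.9, 0.0, 116.3]
ft_force: [2.1, -2.1, 0.5]
finger_gap: 13.8
grip_force: 14.3
tool_pos: [606.3, 186.2, 134.5]
tcp_rot: [-179.9, -0.0, 116.3]
ft_force: [2.2, -2.1, 0.4]
finger_gap: 13.7
grip_force: 13.4
(np.int64(0), np.int64(188)) 390
t 24.5 pos [606.4 186.7 135.3] rot [-179.9   -0.   116.3] F [ 0.1 -0.6 -1. ] T [-0.07 -0.02  0.03] gap 13.7 gf 12.9
now-axes 101.4 -626.4 -68.7 turn 0.0
final-axes 101.4 -626.4
(np.float64(-147.8), np.float64(1.6))
[(4, [107, 187, 82]), (12, [107, 181, 83]), (20, [108, 178, 86]), (28, [107, 183, 85]), (36, [107, 178, 90]), (44, [106, 187, 105]), (52, [107, 188, 103]), (60, [106, 186, 169]), (68, [107, 186, 114]), (76, [107, 181, 124]), (84, [106, 185, 124]), (92, [106, 188, 126]), (100, [107, 186, 126]), (108, [106, 186, 125]), (116, [107, 183, 124]), (124, [107, 182, 125]), (132, [107, 179, 127]), (140, [107, 178, 126]), (148, [106, 180, 150]), (156, [107, 180, 95]), (164, [107, 181, 93]), (172, [107, 173, 96]), (180, [108, 163, 97]), (188, [110, 132, 95]), (196, [10, 176, 132]), (204, [10, 177, 134]), (212, [10, 178, 139]), (220, [11, 184, 137]), (228, [11, 181, 135]), (236, [11, 184, 133]), (244, [10, 184, 130]), (252, [11, 185, 132]), (260, [10, 182, 130]), (268, [10, 185, 128]), (276, [10, 185, 131])]
```

```bash

python3 -m handwheel '[[-0.012,-0.015,0,0],[-0.012,-0.015,0,0],[0,0,0.012,0],[0,0,0.012,0],[0,0,0.01,0],[0,0,0.01,0],[0,0,0.01,0],[0,0,0.01,0],[0,0,0.009,0],[0,0,0,0]]' 0.0137 20| tail -6
python3 -m handwheel '[[0,0,0.004,0],[0,0,0.003,0],[0,0,0.002,0],[0,0,0,0]]' | tail -5
python3 - <<'E'
from h import *
a,x1,y=rim();print(x1,y); to(0,0,55,116.3);print(inbin(r.sense()['tool_pos']))
E
```

```text
time: 25.5
tool_pos: [606.0, 148.5, 78.9]
tcp_rot: [178.5, 1.0, 116.2]
ft_force: [9.5, -27.5, 60.5]
finger_gap: 14.0
grip_force: 61.4
tool_pos: [607.7, 147.7, 71.2]
tcp_rot: [178.3, 1.1, 116.2]
ft_force: [12.5, -33.1, 64.4]
finger_gap: 14.1
grip_force: 56.9
(np.int64(0), np.int64(238)) 401
t 25.95 pos [607.7 147.8  71.2] rot [178.3   1.1 116.2] F [ 12.7 -33.5  65. ] T [-4.9  -1.53  0.25] gap 13.9 gf 56.8
now-axes 135.8 -610.5 16.2 turn -0.1
final-axes 136.8 -610.2
(np.float64(-183.2), np.float64(17.8))
```

```bash

python3 -m handwheel '[[0,0,-0.006,0],[0,0,-0.006,0],[0,0,-0.006,0],[0,0,0,0],[0,0,0,0]]' | tail -5
python3 - <<'E'
from h import *
a,x1,y=rim();print(x1,y); to(0,0,55,116.3);print(inbin(r.sense()['tool_pos']))
# outlines: rows of hue classes along col 276 & blue extents by row
g=cv2.cvtColor(a,cv2.COLOR_RGB2HSV); b=cv2.inRange(g,(95,90,30),(125,255,255))
print('col',[(v,*g[v,276].tolist()) for v in range(2,415,10)])
for v in range(0,330,20):
    w=np.where(b[v])[0]; print(v,(w.min(),w.max(),len(w)) if len(w) else None,end=' ')
s=r.snapshot('side'); cv2.imwrite('pics/s10.png',s[:,:,::-1]); cv2.imwrite('pics/w10.png',a[:,:,::-1])
g=cv2.cvtColor(s,cv2.COLOR_RGB2HSV); b=cv2.inRange(g,(95,100,30),(130,255,255)); nn,l,st,c=cv2.connectedComponentsWithStats(b); print([ (x.tolist()) for x in st[1:] if x[4]>60])
p=B-e*(171-92)+n*31
print(pix('side',[*p,112]),pix('side',[*p,0]))
E
```

```text
tool_pos: [591.3, 152.6, 72.7]
tcp_rot: [180.0, 0.1, 116.4]
ft_force: [1.9, -3.4, 8.7]
finger_gap: 14.2
grip_force: 10.3
(np.int64(0), np.int64(236)) 401
t 26.5 pos [591.3 152.5  72.6] rot [1.800e+02 1.000e-01 1.164e+02] F [ 2.7 -3.5  8. ] T [-0.54 -0.18  0.06] gap 14.2 gf 10.3
now-axes 126.0 -597.5 17.6 turn 0.1
final-axes 125.3 -597.7
(np.float64(-171.7), np.float64(30.3))
col [(2, 107, 187, 86), (12, 107, 187, 86), (22, 107, 175, 89), (32, 106, 187, 86), (42, 106, 186, 197), (52, 107, 182, 94), (62, 107, 185, 99), (72, 106, 181, 104), (82, 107, 180, 106), (92, 107, 184, 108), (102, 107, 181, 107), (112, 107, 190, 106), (122, 107, 185, 106), (132, 106, 185, 106), (142, 106, 184, 169), (152, 106, 183, 173), (162, 106, 182, 177), (172, 106, 185, 175), (182, 106, 181, 179), (192, 106, 177, 179), (202, 109, 143, 82), (212, 110, 127, 76), (222, 108, 151, 108), (232, 107, 172, 187), (242, 10, 187, 142), (252, 10, 185, 143), (262, 10, 190, 142), (272, 10, 188, 144), (282, 10, 185, 143), (292, 10, 182, 144), (302, 10, 184, 144), (312, 10, 185, 143), (322, 10, 181, 72), (332, 10, 182, 73), (342, 9, 176, 74), (352, 10, 185, 73), (362, 9, 176, 74), (372, 10, 177, 75), (382, 9, 177, 75), (392, 9, 183, 74), (402, 5, 96, 32), (412, 105, 27, 19)]
0 (np.int64(136), np.int64(413), 278) 20 (np.int64(125), np.int64(424), 300) 40 (np.int64(119), np.int64(430), 312) 60 (np.int64(114), np.int64(435), 322) 80 (np.int64(114), np.int64(436), 323) 100 (np.int64(115), np.int64(435), 301) 120 (np.int64(120), np.int64(430), 286) 140 (np.int64(126), np.int64(424), 299) 160 (np.int64(139), np.int64(413), 275) 180 (np.int64(154), np.int64(398), 228) 200 (np.int64(175), np.int64(377), 202) 220 (np.int64(208), np.int64(343), 132) 240 None 260 None 280 None 300 None 320 None [[307, 159, 22, 16, 226], [179, 237, 40, 40, 967]]
[195.0815511  258.27028928] [201.53058985 284.66693214]
```

```bash
cat >> h.py <<'E'
def fit(near,hend,width,t0=0):
    from scipy.optimize import least_squares
    c=r.camera_params('wrist'); Mi=np.linalg.inv(c['mount'])
    def proj(x,y,z,g,th,dz):
        t=np.radians(th); X=(x+g)*np.cos(t)+z*np.sin(t); Z=-(x+g)*np.sin(t)+z*np.cos(t)
        p=Mi@np.array([X,y,-18.7-Z+dz,1]); return c['cx']+c['fx']*p[0]/p[2],c['cy']+c['fy']*p[1]/p[2]
    f=np.linspace(0,2*np.pi,180)
    def res(q):
        R=[proj(44*np.cos(a),44*np.sin(a),39,*q)for a in f]; u=[p[0] for p in R if p[1]>0]
        return [proj(-44,0,39,*q)[1]-near, min(proj(-118,0,7,*q)[1],999)-hend, max(u)-min(u)-width]
    s=least_squares(res,[92,t0,0]); return s.x.round(1),s.cost.round(2)
E
python3 - <<'E'
from h import *
im=cv2.imread('pics/w4.png'); b=cv2.inRange(cv2.cvtColor(im,cv2.COLOR_BGR2HSV),(95,90,30),(125,255,255))
w=[np.where(x)[0] for x in b[:215]]; W=max(x.max()-x.min() for x in w if len(x)); print(W,fit(219,376,W))
print(fit(237,401,322), fit(237,401,322,20))
E
```

```text
413 (array([91.7,  0.5,  1.2]), np.float64(0.0))
(array([76.8,  9.1,  8.7]), np.float64(0.0)) (array([76.8,  9.1,  8.7]), np.float64(0.0))
```

```bash

python3 -m handwheel '[[0,0,-0.002,0],[0,0,0.004,0],[0,0,0.004,0],[0,0,0,0]]' 0.0137 20| tail -5
python3 -m handwheel '[[0,0,0,0],[0,0,0,0],[0,0,0,0],[0,0,0,0]]' 0.03 20| tail -5
python3 - <<'E'
from h import *
a,x1,y=rim();print(x1,y); to(0,0,55,116.3);print(inbin(r.sense()['tool_pos']))
b=cv2.inRange(cv2.cvtColor(a,cv2.COLOR_RGB2HSV),(95,90,30),(125,255,255))
w=[np.where(x)[0] for x in b[:x1[1]-3]]; W=max(x.max()-x.min() for x in w if len(x)); print(W,fit(x1[1]+1,y,W))
g=cv2.inRange(cv2.cvtColor(a,cv2.COLOR_RGB2HSV),(3,140,60),(14,255,255)); print([(v,np.where(g[v,220:330])[0][[0,-1]]+220) for v in (250,290,320) if g[v,220:330].any()])
E
```

```text
tool_pos: [593.7, 151.2, 69.1]
tcp_rot: [179.7, 0.3, 116.3]
ft_force: [2.7, -10.0, 17.6]
finger_gap: 14.0
grip_force: 18.8
tool_pos: [589.7, 152.6, 65.4]
tcp_rot: [-179.9, -0.0, 116.4]
ft_force: [0.9, -0.4, -0.3]
finger_gap: 30.2
grip_force: 0.1
(np.int64(0), np.int64(328)) 401
t 27.4 pos [589.9 152.6  65.6] rot [-179.9   -0.   116.4] F [ 0.6 -0.3 -0.5] T [-0.07  0.01 -0.03] gap 29.6 gf 0.1
now-axes 125.2 -596.3 10.6 turn 0.1
final-axes 124.5 -596.5
(np.float64(-171.0), np.float64(31.5))
333 (array([56.2, -8. , 17.2]), np.float64(0.0))
[]
```

```bash
cat >> h.py <<'E'
def cmap(a,sy=14,sx=10):
    g=cv2.cvtColor(a,cv2.COLOR_RGB2HSV)
    for v in range(3,420,sy):
        s=''
        for u in range(3,560,sx):
            h,S,V=g[v,u]
            s+= 'B' if 95<h<130 and S>90 else 'k' if V<45 else 'R' if (h<5 or h>170) and S>150 else 'w' if h<14 and S>140 and V<170 else 'P' if h>150 else 'g' if S<60 else 'Y' if S>200 else '.'
        print('%3d'%v,s)
E
python3 - <<'E'
from h import *
cmap(r.snapshot('wrist'))
E
```

```text
3 .....................BBBBBBBBBBBBg......................
 17 ..................BBBBBBBBBBBBBBBBBB....................
 31 ................BBBBBBBBBBBBBBBBBBBBBB..................
 45 ...............B...BBBBBBBBBBBBBBBBBBBB.................
 59 ..............BBBB.BBBBBBBBBBBBBBBBBBBBBg...............
 73 .............BBBBBBBBBBBBBBBBBBBBBBBBBBBB...............
 87 ............BBBBBBBBBBBBBBBBBBBBBBBBBB..BB..............
101 ...........gBBBBBBBBBBBBBBBBBBBBBBBBBBB.ggB.............
115 ...........BBBBBBBBBBBBBBBBBBBBBBBBBBBBBgPB.............
129 ...........BBBBBBBBBBBBBBBBBBBBBBBBBBBBBBgBg............
143 ..........gBBBBBBBBBBBBBBBBBBBBBBBBBBBBBBB.B............
157 ..........BBBBBBBBBBBBBBBBBBBBBBBBBBBBBBBBBB..........g.
171 ..........BBBBBBBBBBBBBBBBBBBBBBBBBBBBBBBBBB............
185 ...........BBBBBBBBBBBBBBBBBBBBBBBBBBBBBBBBB............
199 ...........BBBBBBBBBBBBBBBBBBBBBBBBBBBBBBBB.............
213 ...........BBBBBBBBBBBBBBBBBBBBBBBBBBBBBBBB.............
227 ............BBBBBBBBBBBBBBBBBBBBBBBBBBBBBB..............
241 ............gBBBBBBBBBBBBBBBBBBBBBBBBBBBBB.......g......
255 .............BBBBBBBBBBBBBBBBBBBBBBBB.ggB...............
269 ..............gBBBBBBBBBBBBBBBBBBBBBB.BB................
283 ................BBBBBBBBBBBBBBBBBBBBBB..................
297 .................gBBBBBBBBBBBBBBBBBBB...................
311 ...................gBBBBBBBBBBBBBBBkkYYY................
325 .............kk...kkkkkBBBBBBBgkkkkgkkYYkk..............
339 ...........kkkkkkkkkkkkk...www.kkkkkkkkkkkkkk...........
353 .........kkkkkkkkkkkkkk....www.kkkkkkkkkkkkkkkk.........
367 .......kkkkkkkPPgkkkkk.....www.kgkkkkkggggkkkkkkk.......
381 .....kkkkkkkkggggkkkkk.....www.kkkkkkkgggggkkkkkkkk.....
395 ...kkkkkkk..kgkk.kkkkk.....www..kkkkkkkkkggkkkkkkkkkk...
409 .kkkkkkkkkkkkkk..kkkkkkkkkkkkkkkkkkkkkkkkkkkkkkkkkkkkkk.
```

```bash
cat >> h.py <<'E'
def cup(zr=112,save=None,rows=(5,300)):
    "circle fit of rim on plane z=zr, from wrist view; returns centre, radius; handle yaw from brown"
    s=r.sense(); a=r.snapshot('wrist'); g=cv2.cvtColor(a,cv2.COLOR_RGB2HSV)
    b=cv2.morphologyEx(cv2.inRange(g,(95,90,30),(125,255,255)),cv2.MORPH_OPEN,np.ones((5,5)))
    nn,l,st,c=cv2.connectedComponentsWithStats(b); i=1+np.argmax(st[1:,4]); P=[]
    for v in range(*rows,4):
        w=np.where(l[v]==i)[0]
        if len(w): P+=[wray((w[0],v),zr,s)[:2],wray((w[-1],v),zr,s)[:2]]
    P=np.array(P)
    from scipy.optimize import least_squares
    q=least_squares(lambda q:np.hypot(*(P-q[:2]).T)-q[2],[*P.mean(0),44],loss='soft_l1').x
    return a,s,q
E
python3 - <<'E'
from h import *
a,s,q=cup(); print(q,inbin(q), inbin(s['tool_pos']))
g=cv2.cvtColor(a,cv2.COLOR_RGB2HSV); m=cv2.inRange(g,(3,130,50),(14,255,230)); H=[]
for v in range(345,402,8):
    w=np.where(m[v,230:340])[0]+230; H.append((np.median(w),v)); 
print(H)
h=np.array([wray(p,80,s)[:2] for p in H]); d=np.polyfit(h@e,h@n,1); print('slope',np.degrees(np.arctan(d[0])))
h0=h.mean(0); print('yaw axis->handle',np.degrees(np.arctan2(*(h0-q[:2])[::-1])), [inbin(x) for x in h], [np.hypot(*(x-q[:2])).round(1) for x in h])
E
```

```text
[564.11329703 201.7431491   44.44390807] (np.float64(-115.5), np.float64(32.9)) (np.float64(-171.2), np.float64(31.4))
[(np.float64(281.5), 345), (np.float64(282.0), 353), (np.float64(282.5), 361), (np.float64(283.0), 369), (np.float64(282.5), 377), (np.float64(283.5), 385), (np.float64(284.5), 393), (np.float64(275.0), 401)]
slope -1.8863504023818998
yaw axis->handle -60.967180669522456 [(np.float64(-191.0), np.float64(28.8)), (np.float64(-194.9), np.float64(28.6)), (np.float64(-198.9), np.float64(28.4)), (np.float64(-202.9), np.float64(28.1)), (np.float64(-207.0), np.float64(28.3)), (np.float64(-211.1), np.float64(27.8)), (np.float64(-215.4), np.float64(27.4)), (np.float64(-219.7), np.float64(31.5))] [np.float64(75.5), np.float64(79.5), np.float64(83.4), np.float64(87.5), np.float64(91.6), np.float64(95.7), np.float64(100.0), np.float64(104.1)]
```

```bash
python3 - <<'E'
from h import *
to(598,140.5,55,119)
E
```

```text
t 27.5 pos [590.3 152.5  66.1] rot [-180.    -0.   116.4] F [ 0.1 -0.3  0.2] T [-0.   -0.01  0.06] gap 30.3 gf 0.1
now-axes -14.2 1.6 11.1 turn -2.6
final-axes -14.3 0.9
```

```bash

python3 -m handwheel '[[-0.007,0.0008,0,-2.6],[-0.007,0.0004,0.004,0],[0,0,0.007,0],[0,0,0,0]]' 0.03 | tail -6
python3 -m handwheel '[[0,0,0,0],[0,0,0,0],[0,0,0,0],[0,0,0,0]]' 0 80 | tail -6
python3 -m handwheel '[[0,0,-0.01,0],[0,0,-0.025,0],[0,0,-0.03,0],[0,0,-0.03,0],[0,0,-0.03,0],[0,0,-0.03,0],[0,0,-0.025,0],[0,0,0,0]]' | tail -6
python3 - <<'E'
from h import *
F=[]
for i in range(3): a,s,q=cup(s0:=r.sense()['tool_pos'][2]+112-55); F.append(s['ft_force'])
print(q,np.mean(F,0)); to(556+70*.4848,-266-70*.8746+120,235,119)
b=cv2.cvtColor(r.snapshot('top'),cv2.COLOR_RGB2HSV)
m=cv2.inRange(b,(95,100,30),(130,255,255)); nn,l,st,c=cv2.connectedComponentsWithStats(m); print([(st[i].tolist(),c[i].round(1).tolist()) for i in range(1,nn) if st[i,4]>60])
E
```

```text
time: 27.9
tool_pos: [597.2, 140.2, 54.0]
tcp_rot: [-179.9, -0.1, 118.9]
ft_force: [0.0, -0.2, -1.2]
finger_gap: 30.5
grip_force: 0.0
time: 28.3
tool_pos: [598.1, 140.7, 55.6]
tcp_rot: [-180.0, -0.0, 118.9]
ft_force: [0.4, 0.4, -0.1]
finger_gap: 12.5
grip_force: 77.8
time: 29.1
tool_pos: [600.6, 140.9, 241.8]
tcp_rot: [179.5, 0.2, 118.9]
ft_force: [0.5, 0.9, -0.1]
finger_gap: 12.4
grip_force: 78.0
[571.12203995 189.54680798  43.68473174] [ 0.29522285  0.55689354 -1.33369933]
t 29.25 pos [597.8 140.5 234.9] rot [-180.    -0.   118.9] F [-0.3 -0.5 -1.6] T [-0.03 -0.04  0.  ] gap 13.1 gf 78.0
now-axes -300.5 -175.1 -0.1 turn -0.1
final-axes -300.3 -175.5
[([189, 154, 31, 35, 795], [202.8, 171.9]), ([358, 175, 32, 32, 768], [373.6, 190.5])]
```

```bash

python3 -m handwheel '[[-0.02,-0.012,0,0],[-0.032,-0.018,0,0],[-0.036,-0.021,0,0],[-0.036,-0.021,0,0],[-0.036,-0.021,0,0],[-0.036,-0.021,0,0],[-0.036,-0.021,0,0],[-0.036,-0.021,0,0],[-0.032,-0.0195,0,0],[0,0,0,0]]' 0 80 | tail -6
python3 - <<'E'
from h import *
import time
s=r.sense(); a=r.snapshot('wrist'); cv2.imwrite('pics/w20.png',a[:,:,::-1]); print(s['tool_pos'],s['tcp_rot'])
cmap(a)
E
```

```text
time: 30.3
tool_pos: [588.0, -211.4, 233.1]
tcp_rot: [-179.8, -0.1, 118.7]
ft_force: [-0.4, 0.5, -1.0]
finger_gap: 12.7
grip_force: 78.0
[ 587.98591265 -211.36727338  233.12636324] [-1.79812770e+02 -8.28132176e-02  1.18661391e+02]
  3 ............ww....gBBBBBBBBBBBBBBBBBB..................k
 17 ............w...gBBBBBBBBBBBBBBBBBBBBBB...............kg
 31 .......w...ww..BBBBBBBBBBBBBBBBBBBBBBBBBP............kg.
 45 ......wwwwww.gBBBBBBBBBBBBBBBBBBBBBBBBBBBB..........kg..
 59 .....wwwwww.gBBBBBBBBBBBBBBBBBBBBBBBBBBBBBB.........gggg
 73 ......wwww.PBBBBBBBBBBBBBBBBBBBBBBBBBBBBBBBB.......kgggg
 87 ...........BBBBBBBBBBBBBBBBBBBBBBBBBBBBBBBBBg.....kggwww
101 ..........BBBBBBBBBBBBBBBBBBBBBBBBBBBBBBBBBBB....kgg.ww.
115 ..........BBBBBBBBBBBBBBBBBBBBBBBBBBBBBBB..BBgwYYYY.ggg.
129 .........PBBBBBBBBBBBBBBBBBBBBBBBBBBBBBBBB.g.BwYYYYY.g..
143 .........BBBBBBBBBBBBBBBBBBBBBBBBBBBBBBBBBB.gBwYYYY.....
157 .........BBBBBBBBBBBBBBBBBBBBBBBBBBBBBBBBBBB.B..........
171 .........BBBBBBBBBBBBBBBBBBBBBBBBBBBBBBBBBBBBB..........
185 ..........BBBBBBBBBBBBBBBBBBBBBBBBBBBBBBBBBBBB..........
199 ..........B
[... 260 characters left out ...]
BBBBBBBBBBBBBBBBB............
269 .........wwwwBBBBBBBBBBBBBwwwBBBBBBBBBBBBBB.............
283 ..............BBBBBBBBBBBBB..BBBBBBBBBBBBP..............
297 ...............BBBBBBBBBBBBBBBBBBBBBBBBB...www..........
311 .................BBBBBBBBBBBBBBBBBBBBB....wwwww.........
325 ................kk.BBBBBBBBBBBBBBBBB.kkk...www.w........
339 .............kkkkkkkkkBBBBBBBBBBBBkkkkkkkkwwwwwww.......
353 ...........kkkkkkkkkkkkkkkwwwkkkkkkkkkkkkkkkkwwwwww.....
367 .........kkkkkkkkkkkkkkkk.www.kkkkkkkggkkkkkkkkwwwww....
381 ......kkkkkkkk.PPkkkkkkkk.www.kkkkkkkkggwkkkkkkkkw......
395 ....kkkkkkkkk.kkkkkkkkkkk.www.kkkkkkkkkkkkwkkkkkkkk.....
409 ..kkkkkkkkkkkkkkkkkkkkkkkkkkkkkkkkkkkkkkkkkkkkkkkkkkkk..
```

```bash

python3 -m handwheel '[[0,0,-0.02,0],[0,0.03,0,0],[0,0.04,0,0],[0,0.04,0,0],[0,0,0,0],[0,0,0,0]]' 0 80 | tail -6
python3 - <<'E'
from h import *
s=r.sense(); a,s,q=cup(r.sense()['tool_pos'][2]+57,rows=(5,340)); print('held',q)
y=np.radians(s['tcp_rot'][2]); d=q[:2]-s['tool_pos'][:2]; print('held in tool x,y', d@[np.cos(y),np.sin(y)], d@[np.sin(y),-np.cos(y)])
cv2.imwrite('pics/w21.png',a[:,:,::-1]); print(s['tool_pos'],s['tcp_rot']); cmap(a,14,5) if 0 else cmap(a)
E
```

```text
time: 30.95
tool_pos: [685.9, -151.5, 253.1]
tcp_rot: [-179.9, -0.2, 119.1]
ft_force: [-0.2, -0.5, -0.9]
finger_gap: 12.7
grip_force: 78.3
held [ 658.34134155 -103.49838447   44.22638626]
held in tool x,y 55.30006328432314 -0.752959228553324
[ 685.89010289 -151.45388151  253.11598095] [-1.79850282e+02 -1.59598672e-01  1.19095781e+02]
  3 www...............gBBBBBBBBBBBBBBBBBB.....g.............
 17 www.............gBBBBBBBBBBBBBBBBBBBBBB..k..............
 31 ww.............BBBBBBBBBBBBBBBBBBBBBBBBBg...............
 45 ww...........PB...BBBBBBBBBBBBBBBBBBBBBBBB..............
 59 w............BBBBBBBBBBBBBBBBBBBBBBBBBBBBBB.............
 73 ............BBBBBBBBBBBBBBBBBBBBBBBBBBBBBBBB............
 87 ...........BBBBBBBBBBBBBBBBBBBBBBBBBBBBBBBBBP...........
101 ..........BBBBBBBBBBBBBBBBBBBBBBBBBBBBBBBBBBB...........
115 ..........BBBBBBBBBBBBBBBBBBBBBBBBBBBBBBB...B...........
129 .........gBBBBBBBBBBBBBBBBBBBBBBBBBBBBBBBB.ggB..........
143 .........BBBBBBBBBBBBBBBBBBBBBBBBBBBBBBBBBB.PB..........
157 .........BBBBBBBBBBBBBBBBBBBBBBBBBBBBBBBBBBB.B..........
171 .........BBBBBBBBBBBBBBBBBBB
[... 365 characters left out ...]
BBBBBBBBBBBBBB.BB............
269 w..BBBBBBBBBBBBBBBBBBBBBBBwwwBBBBBBBBBBB.BB.............
283 ....gBBBBBBg..BBBBBBBBBBBBB..BBBBBBBBBBBBg.......g.g....
297 ...............BBBBBBBBBBBBBBBBBBBBBBBBB................
311 .................BBBBBBBBBBBBBBBBBBBBBP.............g...
325 ................kk.BBBBBBBBBBBBBBBBB.kkk......g.g.gg....
339 .............kkkkkkkkkBBBBBBBBBBBBkkkkkkkk...ggggg......
353 ...........kkkkkkkkkkkkkkkwwwkkkkkkkkkkkkkkk..gggggg....
367 .........kkkkkkkkkkkkkkkk.wwwwkkkkkkgggkkkkkkkkgggg.....
381 ......kkkkkkkk.kkkkkkkkkk.wwwwkkkkkkkkgg.kkkkkkkk.......
395 ....kkkkkkkkk.kkkkkkkkkkk.wwwwkkkkkkkkkkk..kkkkkkkk.....
409 ..kkkkkkkkkkkkkkkkkkkkkkkkkkkkkkkkkkkkkkkkkkkkkkkkkkkk..
```

```bash
cat > e.py <<'E'
from h import *
from scipy.optimize import least_squares
a=cv2.imread('pics/w21.png')[:,:,::-1].copy(); s=dict(tool_pos=np.array([685.89,-151.454,253.116]),tcp_rot=np.array([-179.85,-.16,119.096]))
g=cv2.cvtColor(a,cv2.COLOR_RGB2HSV); b=cv2.inRange(g,(95,90,30),(125,255,255)); P=[]
for v in range(205,280,3):
    w=np.where(b[v,:70])[0]
    if len(w): P.append((w[0]-.5,v))
for u in range(30,76,3):
    w=np.where(b[190:300,u])[0]+190
    if len(w): P+=[(u,w[0]-.5),(u,w[-1]+.5)]
W=np.array([wray(p,112,s)[:2] for p in P])
q=least_squares(lambda q:np.hypot(*(W-q[:2]).T)-q[2],[556,-266,44],loss='soft_l1',f_scale=1)
print(q.x,np.abs(q.fun).mean()); q2=least_squares(lambda q:np.hypot(*(W-q[:2]).T)-44,[556,-266],loss='soft_l1'); print(q2.x)
E
python3 e.py; python3 - <<'E'
from h import *
c=np.array([556,-266]); y=np.radians(119); p=c-55.3*np.array([np.cos(y),np.sin(y)]); print(p); to(p[0],p[1],253,119)
E
```

```text
[ 557.39991196 -269.21153132   43.45826449] 0.7417618945988449
[ 558.0298613  -268.91739778]
[ 582.809972  -314.3664698]
t 31.0 pos [ 685.5 -152.4  254.1] rot [-1.799e+02 -1.000e-01  1.190e+02] F [ 0.3 -0.5 -0.7] T [-0.02 -0.03 -0.01] gap 12.8 gf 78.4
now-axes -91.7 -168.4 1.1 turn 0.0
final-axes -91.8 -168.3
```

```bash

python3 -m handwheel '[[-0.01,-0.018,0,0],[-0.017,-0.03,0,0],[-0.017,-0.03,0,0],[-0.017,-0.03,0,0],[-0.017,-0.03,0,0],[-0.0164,-0.03,0,0],[0,0,0.02,0],[0,0,0.02,0],[0,0,0.02,0],[0,0,0,0]]' 0 80 | tail -6
python3 -m handwheel '[[0,0,0.015,0],[0,0,0.015,0],[0,0,0.01,0],[0,0,0.01,0],[0,0,0.01,0],[0,0,0.01,0],[0,0,0.006,0],[0,0,0,0]]' | tail -6
python3 - <<'E'
from h import *
to(583.8,-316.9,104.5,119)
E
```

```text
time: 32.0
tool_pos: [581.4, -317.7, 192.3]
tcp_rot: [-179.8, -0.3, 118.8]
ft_force: [-0.6, 0.6, -1.6]
finger_gap: 12.5
grip_force: 78.4
time: 32.8
tool_pos: [584.1, -317.1, 118.0]
tcp_rot: [-179.9, -0.1, 118.9]
ft_force: [-0.3, -0.3, -0.9]
finger_gap: 12.7
grip_force: 78.4
t 32.8 pos [ 584.1 -317.1  118. ] rot [-1.799e+02 -1.000e-01  1.189e+02] F [-0.3 -0.3 -0.9] T [-0.03 -0.06  0.04] gap 12.7 gf 78.4
now-axes 0.3 -0.1 13.5 turn -0.1
final-axes 0.3 -0.1
```

```bash

python3 -m handwheel '[[0,0,0.004,0],[0,0,0.004,0],[0,0,0.003,0],[0,0,0,0],[0,0,0,0]]' 0 80 | tail -5
python3 -m handwheel '[[0,0,0.002,0],[0,0,0.001,0],[0,0,0.001,0],[0,0,0,0],[0,0,0,0]]' | tail -5
```

```text
tool_pos: [584.7, -317.6, 108.6]
tcp_rot: [180.0, -0.0, 118.9]
ft_force: [-0.2, -0.4, -1.0]
finger_gap: 12.9
grip_force: 78.4
tool_pos: [584.9, -317.7, 105.0]
tcp_rot: [180.0, 0.0, 118.9]
ft_force: [-0.4, -0.2, 1.9]
finger_gap: 12.3
grip_force: 78.8
```

```bash

python3 -m handwheel '[[0,0,0.001,0],[0,0,0,0],[0,0,0,0]]' | tail -5
python3 -m handwheel '[[0,0,0,0],[0,0,0,0],[0,0,0,0]]' 0.03 | tail -5
python3 -m handwheel '[[0,0,-0.01,0],[0,0,-0.02,0],[0,0,-0.03,0],[0,0,-0.03,0],[0,0,-0.03,0],[-0.03,0,-0.02,0],[-0.03,0,0,0],[-0.03,0,0,0],[0,0,0,0],[0,0,0,0]]' | tail -6
python3 - <<'E'
from h import *
a,s,q=cup(161,rows=(5,400)); print(q,s['tool_pos']); cv2.imwrite('pics/w22.png',a[:,:,::-1]); cmap(a)
t=r.snapshot('top'); cv2.imwrite('pics/t22.png',t[:,:,::-1]); sd=r.snapshot('side'); cv2.imwrite('pics/s22.png',sd[:,:,::-1])
m=cv2.inRange(cv2.cvtColor(t,cv2.COLOR_RGB2HSV),(95,100,30),(130,255,255)); nn,l,st,c=cv2.connectedComponentsWithStats(m); print([(st[i].tolist(),c[i].round(1).tolist()) for i in range(1,nn) if st[i,4]>60])
m=cv2.inRange(cv2.cvtColor(sd,cv2.COLOR_RGB2HSV),(95,100,30),(130,255,255)); nn,l,st,c=cv2.connectedComponentsWithStats(m); print([(st[i].tolist(),c[i].round(1).tolist()) for i in range(1,nn) if st[i,4]>60])
for z in (161,112): print(z,pix('side',[557,-268.5,z]),pix('top',[557,-268.5,z]))
E
```

```text
tool_pos: [584.9, -317.6, 104.0]
tcp_rot: [180.0, 0.0, 118.9]
ft_force: [-1.8, 0.1, 4.4]
finger_gap: 12.7
grip_force: 79.2
tool_pos: [584.5, -317.5, 103.1]
tcp_rot: [-180.0, -0.0, 118.9]
ft_force: [-0.7, 0.7, -0.2]
finger_gap: 29.9
grip_force: 0.0
time: 35.4
tool_pos: [628.1, -396.7, 243.1]
tcp_rot: [-180.0, -0.1, 118.9]
ft_force: [0.7, -0.3, 0.2]
finger_gap: 30.0
grip_force: 0.0
[ 560.75173159 -275.10831596   40.06344087] [ 628.07569507 -396.7159184   243.05204091]
  3 ............ggggg....BBBBBBBBBBBBBB.....................
 17 .....................BBBBBBBBBBBBB......................
 31 ...................wwwBBBBBBBBB.B.......................
 45 ...............wwwwww..BBBBBBBBB........................
 59 .............wwww........BBBBB..........................
 73 ...........................ww...........................
 87 ...........................ww...........wwwww...........
101 ...........................ww...........wwwwww..........
115 ...........................ww............wwww......wwwww
129 ...........................ww.............ww......wwwwww
143 ...............
[... 709 characters left out ...]
...
311 ..........gg........kggk.......kkgkk.wwww.wwwwwww.......
325 ........gg...kk...kkkkkk.......kkkkkkwwwkkkwwww.........
339 ......gggggkkkkkkkkkkkkk........kkkkkkkkkkkkkw..........
353 ...gg....kkkkkkkkkkkkkk.........kkkkkkkkkkkkkkk.........
367 ..g....kkkkkkkkkkkkkkkk..........kkkkkgkgkkkkkkkk.......
381 .....kkkkkkkkgkkkkkkkkkk.........kkkkkkkggkwkkkkkkk.....
395 .w.kkkkkkk..kgkkkkkkkk.kk........kkkkkkkkkkk.kkkkkkkk...
409 .kkkkkkkkkkkkkkkkkkkkkkkkkkkkkkkkkkkkkkwkkkkkkkkkkkkkkk.
[([358, 170, 33, 35, 631], [371.7, 184.9])]
[([304, 119, 30, 56, 1318], [317.9, 144.4])]
161 [318.46096419 128.57589451] [377.73540702 184.59012479]
112 [317.64553976 142.09397277] [374.45754016 188.83300617]
```

```bash
python3 - <<'E'
from h import *
B_=lambda f,lo=(95,100,30):cv2.inRange(cv2.cvtColor(cv2.imread(f),cv2.COLOR_BGR2HSV),lo,(130,255,255))
for f in('pics/side0.png','pics/s22.png'):
    b=B_(f)[100:190,295:345]; w=np.where(b.any(1))[0]+100; u=np.where(b.any(0))[0]+295; print(f,w[[0,-1]],u[[0,-1]])
for n in('top','side'):
    a=cv2.imread(f'pics/{n}0.png'); b=cv2.imread(f'pics/{n[0]}22.png')
    d=(cv2.absdiff(a,b).max(2)>45).astype(np.uint8); d=cv2.morphologyEx(d,cv2.MORPH_OPEN,np.ones((2,2)))
    nn,l,st,c=cv2.connectedComponentsWithStats(d); print(n,[st[i].tolist() for i in range(1,nn) if st[i,4]>8])
to=np.array; print('mouth px',pix('side',[542,320,140]),pix('top',[552,297,93]))
E
```

```text
pics/side0.png [133 174] [304 332]
pics/s22.png [119 174] [304 333]
top [[467, 57, 4, 4, 10], [446, 72, 14, 20, 56], [425, 76, 105, 104, 4425], [529, 84, 4, 8, 18], [459, 107, 8, 8, 31], [321, 154, 141, 112, 2406], [266, 173, 54, 45, 1232], [369, 189, 7, 4, 18], [462, 190, 5, 3, 14], [377, 245, 183, 134, 6532], [399, 248, 13, 14, 42], [395, 251, 13, 19, 55], [261, 257, 35, 39, 463], [285, 261, 91, 108, 2996], [412, 268, 4, 5, 14], [398, 275, 13, 18, 54], [314, 276, 80, 60, 2441], [497, 277, 63, 42, 1334], [251, 278, 15, 19, 129], [245, 285, 13, 16, 113], [479, 302, 5, 2, 10], [557, 302, 3, 8, 16], [191, 307, 70, 113, 2542], [483, 306, 5, 3, 10], [264, 308, 23, 18, 176], [244, 321, 56, 58, 1332], [259, 324, 4, 3, 10], [404, 332, 7, 5, 24], [230, 356, 11, 6, 26], [266, 369, 66, 51, 972], [249, 382, 11, 19, 75], [321, 382, 25, 29, 355], [243, 387, 8, 21, 72], [268, 392, 44, 28, 915], [437, 401, 10, 6, 23]]
side [[304, 0, 135, 299, 12730], [467, 0, 3, 10, 21], [484, 0, 20, 69, 194], [525, 0, 35, 67, 1620], [330, 5, 17, 6, 45], [454, 11, 14, 50, 114], [306, 19, 38, 56, 796], [335, 26, 4, 
[... 596 characters left out ...]
28], [413, 152, 5, 6, 22], [403, 165, 4, 7, 20], [403, 165, 29, 124, 1403], [429, 176, 14, 15, 79], [428, 177, 42, 48, 724], [241, 184, 62, 46, 1645], [405, 201, 6, 5, 18], [388, 207, 8, 14, 60], [429, 208, 3, 3, 9], [431, 210, 4, 4, 11], [419, 215, 5, 4, 11], [431, 215, 4, 3, 10], [541, 216, 19, 21, 69], [421, 219, 6, 6, 20], [430, 219, 4, 7, 20], [382, 222, 17, 33, 259], [413, 222, 7, 10, 30], [451, 222, 4, 9, 26], [463, 228, 4, 6, 17], [433, 240, 66, 74, 1872], [522, 250, 38, 57, 827], [379, 255, 16, 14, 135], [363, 269, 59, 83, 2645], [531, 273, 9, 9, 32], [404, 277, 8, 34, 105], [455, 299, 3, 4, 10], [428, 306, 5, 11, 31]]
mouth px [168.34565301 277.7687944 ] [173.09859652 194.63124594]
```

```bash
python3 -c "
from bench import r
print(r.hand_in())"
```

```text
the job is handed in; nothing more can be done
None
```

The job is handed in: the measurements say the three bits are in the scrap box and the emptied cup is nested home in the other cup, which did not move. I did not see the flap shut or the bits inside the box: I infer both from the cup's weight dropping to that of the empty cup and from no change near the box in the top picture.

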